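# Open the gate valve one true turn

### The arm

A 6-joint arm with a two-finger parallel gripper is mounted at the origin on a cart in front of the work surface, level with it; the furniture and walls round the work are solid. World frame = base frame: x ahead of the robot, y to its left, z up, the work surface at z = 0. Lengths are in m, angles in rad, forces in N, time in s.
With the tool pointing down it reaches from about 0.3 to 0.875 m from the base axis. Payload 6.4 kg.
Tool frame: the origin (TCP) lies at the very end of the fingers, on their centre line; the grasp point (between the pads) lies 19 mm behind it; z points along the fingers, y is the line along which they close (so a half turn about z gives the same grasp; the last joint's range is limited). The gripper opens to 85 mm and grips with 20 to 120 N. Pads are 22 mm wide; open, the fingers measure 114 mm over their backs; the gripper's body (76 mm by 85 mm) begins 54 mm behind the grasp point. The pads swing forward as they close: fully open they stand 13 mm farther back than shut.
Start: joints at [0.942, 0.181, 1.607, -0, 1.354, -0.206], TCP at [0.236, 0.524, 0.231] pointing down, gripper open.
Joint ranges: [-2.99, 2.99], [-0.89, 2.07], [0.3, 2.58], [-1.14, 4.28], [0, 2.63], [-3.12, 3.12]. Speed limits (rad/s): [2.57, 2.57, 3.01, 3.14, 3.14, 3.14].

### API

Orientations are given as a unit quaternion [w, x, y, z].
In Python, from bench import telemetry, camera, ctrl, spotter gives the robot as it stands.
- The arm moves only by the tool send_rows, never from a script. Its argument "series" is a list of rows, each a list of 3 entries, a list of its own where there are three numbers: the turn, a rotation vector about the world's x, y, z in degrees, then the shift along the world's x, y, z in mm, then the closure, from -1 (fully open) to 1 (shut), so that 0 is half open. In form: [[[rx, ry, rz], [dx, dy, dz], gripper], ...]. A call has 1 to 10 rows; each row is the pose to reach, as a shift and turn from the pose commanded when the call began; what a row does not reach only later rows make up. A row lasts 1/8 s, in which the tool goes at most 62.5 mm and 10.7 degrees, less where a joint would pass 70% of its speed; a pose out of reach is approached as far as the arm can. A call with a gripper value outside its range is refused whole. The fingers move at their own pace and stop on an object; the grip force is fixed at half the most. Time passes only in rows, so rows that repeat a pose let the fingers close. It gives the time, the measured TCP pose, the force, the opening and the grip force at its end, in the units of the state.
- telemetry.get_obs(): the state, without advancing time (a new reading comes with each control period).
- camera(name): name is "scene" or "top" or "wrist"; returns a dict with "pixels" (400x640x3 uint8, red, green, blue), "camera_matrix" (3x3 intrinsics, pixels), "dist_coeffs" ([k1, k2, p1, p2, k3] as OpenCV has them; the pictures are not rectified), "xyz" and "orientation" of the camera in the world. Camera axes: x right, y up, looking along -z (the intrinsics and any distortion apply to the point x, -y, -z); pixel columns grow to the right and rows downward; lengths in m; the calibration is good to about 2 mm. A picture is of the moment at which its call begins. There is no depth.
- ctrl.hand_in(): hands the job in; it is judged then, once.
Trained networks look in the newest picture that a camera, given by its name, has taken for a name from the list of things; names that differ only in an ending like _2 or _b are one class to them, and where a whole thing is asked for, a point or a joint stands for the part that bears it (a point fixed in the world has none). Each returns a list of dicts, best first, with "conf" (0 to 1); they miss things now and then, are a little off and sometimes report something else, mostly with a low value. They report only what shows in the picture. A call takes as long as a camera call.
- spotter.boxes_of(thing, camera): "xyz" ([x, y, z] in m, in world coordinates, good to about 4 mm: the middle of the surface that is visible of it).
- spotter.landmark_of(thing, camera): "xyz" ([x, y, z] in m, in world coordinates, good to about 4 mm: a listed point, or the origin of a listed thing).
The state is a dict: "time_s": time; "q": joint angles; "dq": joint speeds; "joint_efforts": joint torques, N m; "eef_pos": TCP position; "eef_rot": TCP orientation; "wrist_force": force on the tool from outside, world axes, zero at the start; "torque": the same for the moment, N m; "opening": opening from 0.0 (shut) to 1.0 (fully open); "grasp_force": force on a finger pad.
Only numpy, scipy, OpenCV 4.12 (cv2) and the standard library are available. Lean on these libraries where they do the work, as an engineer would, in place of code of your own. Each camera call takes 0.05 s, during which the arm holds its last target. There are 200 camera calls.

### The job

Open the gate valve by exactly one full turn of its stem. The handwheel is loose on the stem, so wind it anticlockwise (seen from above) by its upright handle, feel for where it takes hold of the stem, and count one turn from there, holding it lightly and never forcing it. Then bring the wheel back clockwise, only through its free play, until the handle stands beside the fixed pointer, let go, and leave everything else on the table alone.

Things in the scene. Friction and masses are not known exactly. Their poses are not given: they have to be found in the camera images.
- valve: Fixed brass gate valve on a dark steel plate 150 x 120 x 12 mm, with a capped pipe 210 mm long along its y axis. Origin: centre of the plate's underside, on the table and on the vertical stem axis; z up. Wheel play: the wheel turns freely (about 1 N at the handle) through 4.2 rad between taking hold of the stem one way and the other; where in it the wheel starts varies and is unseen.
- wheel_centre (a point): Point on the stem axis, 180 mm above the table, level with the handle's middle. The dark three-spoked wheel, 122 mm wide, turns about it; rim 140 to 152 mm above the table, hub nut up to 160 mm. Once it takes hold anticlockwise, about 12 N along the circle is felt at the handle (7 to 10 N when halted), and the stem turns with the wheel (this opens) and stays where it is left.
- handle (a point): Middle of the black upright handle on the wheel's rim: a cylinder 20 mm in diameter, 156 to 202 mm above the table, this point at 180 mm, 55 mm from the stem axis. It spins freely on its own axis, so the fingers can hold it and keep their direction as it goes round. Grip it lightly, 20 to 30 N a finger: the forces of both fingers added up must stay below 100 N.
- pointer (a point): Tip of the fixed thin steel pointer bent up from the yoke just outside the wheel's rim, on the valve's -x side, 78 mm from the stem's axis, top at 150 mm above the table. When the handle is beside the pointer (on the same radius), the two are 23 mm apart seen from above.
- lift_collar (a point): Top centre of the small steel collar on the gate rod, between the yoke's pillars under the wheel. It rises 2 mm for each full turn of the stem: too little to count by in noisy readings or pictures.
- tea_cup: Blue and white tea cup, 81 mm wide, 68 mm high, standing loose behind the valve; origin at the centre of its underside. Not to be touched.
- brown_bowl: Small dark brown bowl, 88 mm wide, 40 mm high, standing loose to the left of the valve; origin at the centre of its underside. Not to be touched.

How it is judged:
On the way:
1. the stem has been turned open by nearly a full turn (the collar has risen more than 1.6 mm) (distance of lift_collar from where it was at the start of the episode above 0.0016 m), for 0.1 s.
At the end, for the whole second after the job is handed in: The stem is one full turn further open than at the start (collar risen 1.85 to 2.15 mm, that is within 27 degrees); the handle has been brought back beside the pointer (less than 30 mm apart seen from above, within about 17 degrees); cup and bowl are at rest (distance of lift_collar from where it was at the start of the episode between 0.00185 and 0.00215 m and horizontal distance between handle and pointer below 0.03 m and linear speed of each of tea_cup, brown_bowl below 0.01 m/s); the robot touches nothing.
It fails at once if the fingers press on the valve, its wheel or handle with more than 100 N, both fingers added up (contact force between the fingers and valve above 100 N).
It fails at once if the stem is wound more than a fifth of a turn too far (collar risen more than 2.4 mm) (distance of lift_collar from where it was at the start of the episode above 0.0024 m).
It fails at once if the tea cup is shifted more than 10 mm (distance of tea_cup from where it was at the start of the episode above 0.01 m).
It fails at once if the brown bowl is shifted more than 10 mm (distance of brown_bowl from where it was at the start of the episode above 0.01 m).
It also fails if it takes over 69 s, if anything falls off the work surface, if the arm or the gripper's body presses on something with over 40 N, if the wrist force passes 120 N, or if a joint passes its speed limit or range.

## Working session

There is one attempt and no reset: what is moved stays moved. The work goes in short steps, Python scripts to look and compute and a tool call to move; the robot and the scene stay as the last step left them, time stands still between calls to the robot, and variables do not carry over. Pictures are saved under pics/ and viewed, at most 10 in all, crops included, and the job is handed in when it is done.

Besides the shell and the picture viewer there is one more tool, called as name([rows], argument=value, ...), one row to a line, values as JSON. send_rows: Moves the arm, as the interface text tells. Its arguments: {"type":"object","properties":{"series":{"type":"array","items":{"type":"array"}}},"required":["series"]}

```bash
mkdir -p pics; ls; python3 - <<'E'
from bench import telemetry, camera, ctrl, spotter
import cv2, numpy as np
for c in ("scene","top"):
    p=camera(c); cv2.imwrite(f"pics/{c}0.png",p["pixels"][:,:,::-1])
    for t in ("valve","wheel_centre","handle","pointer","lift_collar","tea_cup","brown_bowl"):
        r=spotter.landmark_of(t,c)
        print(c,t,[(np.round(d["xyz"],3).tolist(),round(d["conf"],2)) for d in r[:2]])
o=telemetry.get_obs(); print({k:np.round(v,3).tolist() for k,v in o.items()})
E
```

```text
pics
scene valve [([0.521, -0.012, 0.001], 0.83)]
scene wheel_centre [([0.525, -0.005, 0.178], 0.68), ([0.526, -0.009, -0.001], 0.45)]
scene handle [([0.47, -0.031, 0.181], 0.66)]
scene pointer [([0.45, -0.038, 0.15], 0.82)]
scene lift_collar []
scene tea_cup [([0.737, 0.057, -0.006], 0.73)]
scene brown_bowl [([0.495, 0.344, -0.0], 0.57)]
top valve [([0.521, -0.012, -0.003], 0.84)]
top wheel_centre [([0.521, -0.009, 0.179], 0.71)]
top handle [([0.47, -0.031, 0.18], 0.52)]
top pointer [([0.447, -0.037, 0.152], 0.61)]
top lift_collar []
top tea_cup [([0.743, 0.054, -0.002], 0.62)]
top brown_bowl []
{'time_s': 0.8, 'q': [0.942, 0.181, 1.607, 0.0, 1.354, -0.206], 'dq': [-0.0, -0.001, 0.002, -0.0, -0.001, 0.0], 'joint_efforts': [-0.0, -44.478, -35.167, -0.0, 0.0, 0.0], 'eef_pos': [0.236, 0.524, 0.231], 'eef_rot': [-0.0, 0.21, 0.978, 0.0], 'wrist_force': [-0.378, 0.414, 0.247], 'torque': [0.009, -0.039, 0.026], 'grasp_force': 0.0, 'opening': 0.997}
```

View pics/top0.png

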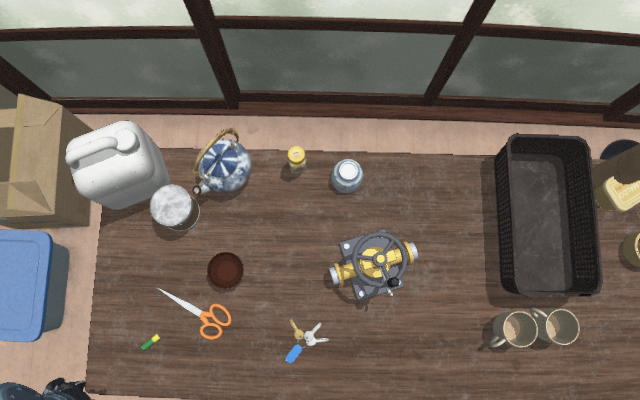

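View pics/scene0.png

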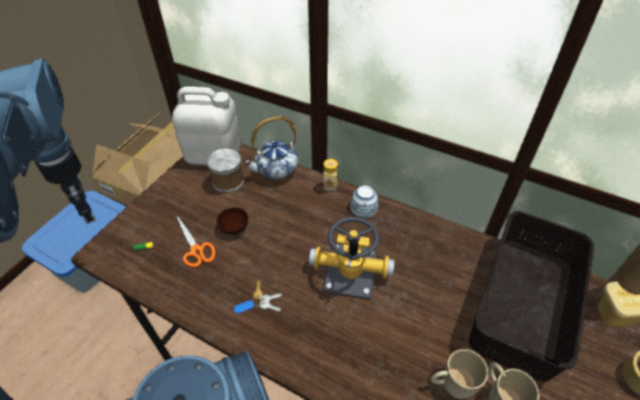

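The top picture shows the wheel centred near pixel (380,260), with the handle near (393,283) beside the pointer near (390,292). This agrees with the networks. Next I move above the handle and look from near.

send_rows([
  [[0,0,0],[24,-56,6],-1],
  [[0,0,0],[47,-111,12],-1],
  [[0,0,0],[70,-167,18],-1],
  [[0,0,0],[94,-222,24],-1],
  [[0,0,0],[117,-278,30],-1],
  [[0,0,0],[140,-333,36],-1],
  [[0,0,0],[164,-389,42],-1],
  [[0,0,0],[187,-444,48],-1],
  [[0,0,0],[211,-500,50],-1],
  [[0,0,0],[234,-555,50],-1],
])

```text
time_s: 2.05
eef_pos: [0.4706, -0.0327, 0.2819]
eef_rot: [0.001, 0.21, 0.978, 0.0]
wrist_force: [0.4, 0.9, -0.2]
opening: 0.998
grasp_force: 0.0
```

send_rows([
  [[0,0,0],[0,0,0],-1],
  [[0,0,0],[0,0,0],-1],
])

```text
time_s: 2.3
eef_pos: [0.4696, -0.0304, 0.281]
eef_rot: [-0.0, 0.21, 0.978, 0.0]
wrist_force: [-0.4, 0.0, -0.4]
opening: 1.0
grasp_force: 0.0
```

```bash
python3 - <<'E'
from bench import telemetry, camera, ctrl, spotter
import cv2, numpy as np
A={}
for c in ("wrist","scene","top","wrist","top"):
    p=camera(c); cv2.imwrite(f"pics/{c}1.png",p["pixels"][:,:,::-1])
    for t in ("valve","wheel_centre","handle","pointer"):
        r=spotter.landmark_of(t,c)
        print(c,t,[(np.round(d["xyz"],4).tolist(),round(d["conf"],2)) for d in r[:2]])
o=telemetry.get_obs(); print({k:np.round(v,3).tolist() for k,v in o.items()})
E
```

```text
wrist valve [([0.5187, -0.0124, -0.0014], 0.79)]
wrist wheel_centre []
wrist handle [([0.469, -0.035, 0.18], 0.83)]
wrist pointer [([0.441, -0.0352, 0.1478], 0.86)]
scene valve [([0.5239, -0.011, 0.001], 0.55)]
scene wheel_centre [([0.5249, -0.0045, 0.1816], 0.64), ([0.7411, 0.0571, -0.0056], 0.33)]
scene handle [([0.4702, -0.0289, 0.1814], 0.65)]
scene pointer [([0.45, -0.0408, 0.15], 0.94)]
top valve [([0.5246, -0.0107, -0.002], 0.9)]
top wheel_centre [([0.5193, -0.0105, 0.1799], 0.96)]
top handle []
top pointer [([0.4456, -0.0361, 0.1504], 0.73)]
wrist valve [([0.5202, -0.0116, 0.0008], 0.58)]
wrist wheel_centre [([0.5219, -0.0098, 0.18], 0.81)]
wrist handle []
wrist pointer [([0.4448, -0.0332, 0.1519], 0.77)]
top valve [([0.5266, -0.0108, 0.0003], 0.56)]
top wheel_centre [([0.5202, -0.0082, 0.1806], 0.69)]
top handle [([0.4725, -0.0289, 0.1831], 0.56)]
top pointer [([0.4467, -0.0352, 0.1541], 0.86)]
{'time_s': 3.55, 'q': [-0.318, -0.1, 1.796, 0.0, 1.445, -1.466], 'dq': [0.0, 0.0, -0.0, -0.0, 0.001, -0.001], 'joint_efforts': [-0.005, -31.137, -36.311, -0.001, 0.001, 0.0], 'eef_pos': [0.47, -0.031, 0.281], 'eef_rot': [0.0, 0.21, 0.978, 0.0], 'wrist_force': [-0.245, -0.16, -0.596], 'torque': [0.064, -0.021, 0.018], 'grasp_force': 0.0, 'opening': 1.006}
```

View pics/wrist1.png

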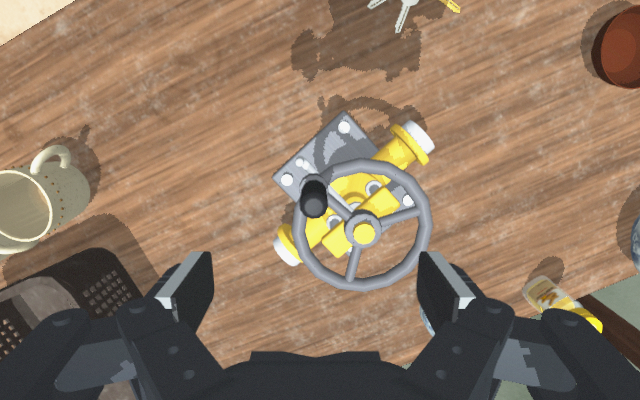

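The wrist picture shows the handle with its base near (312,208) and top near (313,185). The hub is at (363,232), and the pads are open to left and right. I'll check my estimates by projecting them onto this picture.

```bash
cat > h.py <<'E'
import numpy as np, cv2
from scipy.spatial.transform import Rotation as R
def proj(p,P):
    q=np.array(p["orientation"]); M=R.from_quat(q[[1,2,3,0]]).as_matrix() if q.shape==(4,) else q
    X=(np.atleast_2d(P)-p["xyz"])@M*[1,-1,-1]
    return cv2.projectPoints(X,np.zeros(3),np.zeros(3),np.array(p["camera_matrix"]),np.array(p["dist_coeffs"]))[0][:,0]
def circ(c,r,z,n=60):
    a=np.linspace(0,2*np.pi,n); return np.c_[c[0]+r*np.cos(a),c[1]+r*np.sin(a),0*a+z]
E
python3 - <<'E'
from h import *
from bench import camera
p=camera("wrist"); im=p["pixels"][:,:,::-1].copy()
x0,y0,x1,y1=260,130,450,300; s=4
big=cv2.resize(im[y0:y1,x0:x1],None,fx=s,fy=s,interpolation=cv2.INTER_CUBIC)
def dr(P,col): cv2.polylines(big,[np.int32((proj(p,P)-[x0-.5,y0-.5])*s)],False,col,1,cv2.LINE_AA)
c=(.522,-.0095); h=(.4705,-.031)
dr(circ(c,.061,.146),(0,0,255)); dr(circ(h,.01,.202),(0,255,0)); dr(circ(h,.01,.156),(255,255,0))
dr([[*c,.16],[c[0]+.01,c[1],.16]],(0,0,255)); dr([[.4463,-.0365,.15],[.4463,-.0365,.12]],(255,0,255))
cv2.imwrite("pics/ov.png",big)
E
```

```text
(no output)
```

View pics/ov.png

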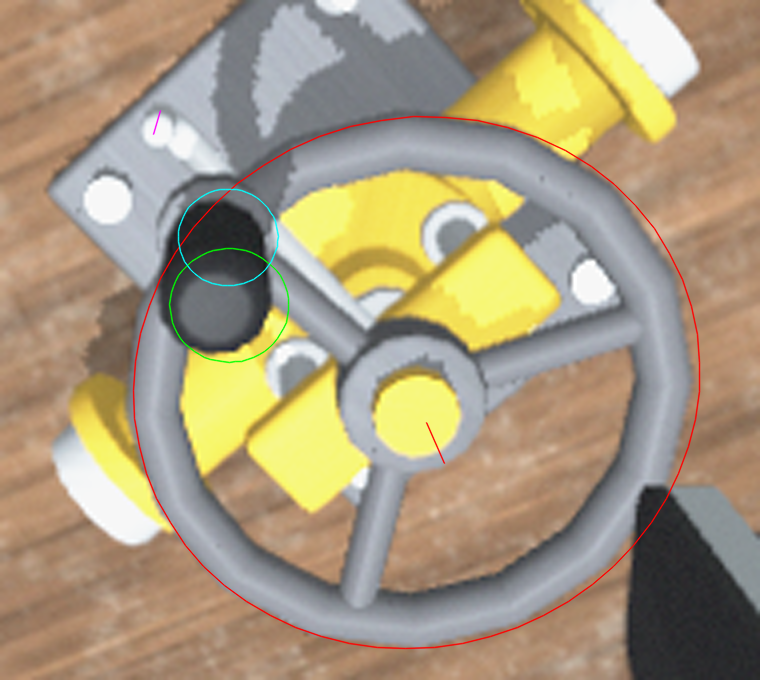

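Everything lies within about 2 mm. From the wrist view the handle is at about (0.4695, -0.032) and the centre at about (0.5205, -0.0103). I now go down around the handle with the fingers partly closed.

send_rows([
  [[0,0,0],[0,-1,-30],-0.3],
  [[0,0,0],[-0.5,-1,-60],0],
  [[0,0,0],[-0.5,-1,-90],0.1],
  [[0,0,0],[-0.5,-1,-113],0.2],
  [[0,0,0],[-0.5,-1,-113],0.3],
  [[0,0,0],[-0.5,-1,-113],0.35],
  [[0,0,0],[-0.5,-1,-113],0.4],
  [[0,0,0],[-0.5,-1,-113],0.4],
])

```text
time_s: 4.6
eef_pos: [0.47, -0.0318, 0.1692]
eef_rot: [0.001, 0.21, 0.978, -0.0]
wrist_force: [0.1, 0.4, 0.0]
opening: 0.3
grasp_force: 0.0
```

send_rows([
  [[0,0,0],[0,0,0],0.45],
  [[0,0,0],[0,0,0],0.45],
])

```text
time_s: 4.85
eef_pos: [0.4695, -0.0316, 0.1684]
eef_rot: [0.0, 0.21, 0.978, -0.0]
wrist_force: [0.3, -0.5, 0.1]
opening: 0.271
grasp_force: 0.0
```

send_rows([
  [[0,0,0],[0,0,0],0.5],
  [[0,0,0],[0,0,0],0.5],
])

```text
time_s: 5.1
eef_pos: [0.4694, -0.0316, 0.1683]
eef_rot: [-0.0, 0.21, 0.978, 0.0]
wrist_force: [0.8, -1.2, -0.5]
opening: 0.25
grasp_force: 0.0
```

send_rows([
  [[0,0,0],[0,0,0],0.53],
  [[0,0,0],[0,0,0],0.53],
])

```text
time_s: 5.35
eef_pos: [0.4694, -0.0316, 0.1683]
eef_rot: [-0.0, 0.21, 0.978, 0.0]
wrist_force: [-0.3, -0.1, 0.4]
opening: 0.235
grasp_force: 0.1
```

send_rows([
  [[0,0,0],[0,0,0],0.56],
  [[0,0,0],[0,0,0],0.56],
])

```text
time_s: 5.6
eef_pos: [0.4695, -0.0316, 0.1683]
eef_rot: [0.0, 0.21, 0.978, -0.0]
wrist_force: [0.2, -0.3, 0.7]
opening: 0.223
grasp_force: 19.6
```

Gripped lightly at about 20 N. I now set out circle tables.

```bash
cat >> h.py <<'E'
def rows(a,steps,r=55,g=.57):
    f=lambda t: r*np.array([np.cos(np.radians(t)),np.sin(np.radians(t))])
    return [[[0,0,0],[*np.round(f(a+s)-f(a),1).tolist(),0],g] for s in steps]
E
python3 - <<'E'
from h import *
for a in np.arange(203.5,203.5+360,20): print(a,[r[1][:2] for r in rows(a,(7,14,20))])
E
```

```text
203.5 [[3.0, -6.0], [6.8, -11.6], [10.5, -15.9]]
223.5 [[4.9, -4.6], [10.3, -8.5], [15.4, -11.4]]
243.5 [[6.2, -2.6], [12.6, -4.5], [18.3, -5.4]]
263.5 [[6.7, -0.4], [13.4, 0.1], [19.1, 1.2]]
283.5 [[6.4, 2.0], [12.6, 4.7], [17.5, 7.6]]
303.5 [[5.4, 4.0], [10.2, 8.7], [13.9, 13.1]]
323.5 [[3.7, 5.6], [6.6, 11.7], [8.5, 17.1]]
343.5 [[1.5, 6.5], [2.2, 13.2], [2.2, 19.0]]
363.5 [[-0.8, 6.7], [-2.4, 13.2], [-4.5, 18.6]]
383.5 [[-3.0, 6.0], [-6.8, 11.6], [-10.5, 15.9]]
403.5 [[-4.9, 4.6], [-10.3, 8.5], [-15.4, 11.4]]
423.5 [[-6.2, 2.6], [-12.6, 4.5], [-18.3, 5.4]]
443.5 [[-6.7, 0.4], [-13.4, -0.1], [-19.1, -1.2]]
463.5 [[-6.4, -2.0], [-12.6, -4.7], [-17.5, -7.6]]
483.5 [[-5.4, -4.0], [-10.2, -8.7], [-13.9, -13.1]]
503.5 [[-3.7, -5.6], [-6.6, -11.7], [-8.5, -17.1]]
523.5 [[-1.5, -6.5], [-2.2, -13.2], [-2.2, -19.0]]
543.5 [[0.8, -6.7], [2.4, -13.2], [4.5, -18.6]]
```

send_rows([
  [[0,0,0],[1.5,-2.0,0],0.57],
  [[0,0,0],[3.1,-4.0,0],0.57],
  [[0,0,0],[3.1,-4.0,0],0.57],
])

```text
time_s: 5.98
eef_pos: [0.4721, -0.0363, 0.1683]
eef_rot: [-0.001, 0.21, 0.978, -0.001]
wrist_force: [-3.5, -2.4, 4.5]
opening: 0.222
grasp_force: 28.3
```

send_rows([
  [[0,0,0],[3.0,-6.4,0],0.57],
  [[0,0,0],[7.3,-11.6,0],0.57],
  [[0,0,0],[7.3,-11.6,0],0.57],
])

```text
time_s: 6.35
eef_pos: [0.4807, -0.0478, 0.1683]
eef_rot: [0.001, 0.21, 0.978, 0.0]
wrist_force: [1.1, 0.0, 1.2]
opening: 0.226
grasp_force: 28.2
```

send_rows([
  [[0,0,0],[4.9,-4.6,0],0.57],
  [[0,0,0],[10.3,-8.5,0],0.57],
  [[0,0,0],[15.4,-11.4,0],0.57],
  [[0,0,0],[15.4,-11.4,0],0.57],
])

```text
time_s: 6.85
eef_pos: [0.4959, -0.0587, 0.1683]
eef_rot: [0.0, 0.21, 0.978, 0.0]
wrist_force: [2.5, 1.9, -0.4]
opening: 0.225
grasp_force: 28.2
```

send_rows([
  [[0,0,0],[6.2,-2.4,0],0.57],
  [[0,0,0],[12.6,-4.2,0],0.57],
  [[0,0,0],[18.3,-5.0,0],0.57],
  [[0,0,0],[18.3,-5.0,0],0.57],
])

```text
time_s: 7.35
eef_pos: [0.5141, -0.0636, 0.1683]
eef_rot: [0.0, 0.21, 0.978, 0.0]
wrist_force: [1.2, 3.4, 0.8]
opening: 0.221
grasp_force: 28.3
```

send_rows([
  [[0,0,0],[6.7,-0.4,0],0.57],
  [[0,0,0],[13.4,0.1,0],0.57],
  [[0,0,0],[19.1,1.2,0],0.57],
  [[0,0,0],[19.1,1.2,0],0.57],
])

```text
time_s: 7.85
eef_pos: [0.5332, -0.0622, 0.1683]
eef_rot: [0.0, 0.21, 0.978, 0.0]
wrist_force: [-0.3, 2.5, 0.8]
opening: 0.221
grasp_force: 28.3
```

send_rows([
  [[0,0,0],[6.4,2.0,0],0.57],
  [[0,0,0],[12.6,4.7,0],0.57],
  [[0,0,0],[17.5,7.6,0],0.57],
  [[0,0,0],[17.5,7.6,0],0.57],
])

```text
time_s: 8.35
eef_pos: [0.5506, -0.0544, 0.1682]
eef_rot: [0.0, 0.21, 0.978, 0.0]
wrist_force: [-0.3, 3.2, 1.1]
opening: 0.222
grasp_force: 28.3
```

send_rows([
  [[0,0,0],[5.4,4.0,0],0.57],
  [[0,0,0],[10.2,8.7,0],0.57],
  [[0,0,0],[13.9,13.1,0],0.57],
  [[0,0,0],[13.9,13.1,0],0.57],
])

```text
time_s: 8.85
eef_pos: [0.5643, -0.0411, 0.1682]
eef_rot: [0.0, 0.21, 0.978, 0.0]
wrist_force: [-2.9, 2.6, 0.3]
opening: 0.224
grasp_force: 28.3
```

send_rows([
  [[0,0,0],[3.4,5.8,0],0.57],
  [[0,0,0],[6.2,11.8,0],0.57],
  [[0,0,0],[8.1,17.2,0],0.57],
  [[0,0,0],[8.1,17.2,0],0.57],
])

```text
time_s: 9.35
eef_pos: [0.5718, -0.0265, 0.1683]
eef_rot: [-0.0, 0.21, 0.978, -0.002]
wrist_force: [-5.7, -7.5, 0.6]
opening: 0.227
grasp_force: 28.6
```

send_rows([
  [[0,0,0],[1.5,6.5,0],0.57],
  [[0,0,0],[2.2,13.2,0],0.57],
  [[0,0,0],[2.2,19.0,0],0.57],
  [[0,0,0],[2.2,19.0,0],0.57],
])

```text
time_s: 9.85
eef_pos: [0.5746, -0.0081, 0.1684]
eef_rot: [0.001, 0.21, 0.978, -0.003]
wrist_force: [-2.8, -9.8, 0.2]
opening: 0.223
grasp_force: 28.5
```

It took hold between 323.5° and 343.5°, with 9 N felt along the circle, so my estimate is 332° ± 9°. The target is 692°. I continue with longer sweeps.

```bash
python3 - <<'E'
from h import *
for a in (363.5,435.5,507.5,579.5,651.5): print(a,[r[1][:2] for r in rows(a,range(8,80,8),r=54.7)])
E
```

```text
363.5 [[-1.0, 7.6], [-3.0, 14.9], [-6.1, 21.9], [-10.1, 28.4], [-14.9, 34.3], [-20.5, 39.5], [-26.8, 43.8], [-33.7, 47.2], [-40.9, 49.6]]
435.5 [[-7.5, 1.4], [-15.1, 1.7], [-22.7, 1.0], [-30.1, -0.8], [-37.2, -3.6], [-43.9, -7.3], [-49.9, -12.0], [-55.3, -17.4], [-59.8, -23.6]]
507.5 [[-3.6, -6.7], [-6.3, -13.9], [-8.0, -21.3], [-8.6, -28.9], [-8.1, -36.5], [-6.6, -44.0], [-4.0, -51.2], [-0.5, -58.0], [3.9, -64.2]]
579.5 [[5.3, -5.5], [11.2, -10.3], [17.8, -14.2], [24.9, -17.1], [32.2, -19.0], [39.8, -19.9], [47.5, -19.7], [55.0, -18.4], [62.3, -16.1]]
651.5 [[6.9, 3.3], [13.3, 7.5], [19.0, 12.6], [23.9, 18.4], [28.0, 24.8], [31.2, 31.7], [33.4, 39.1], [34.5, 46.6], [34.6, 54.2]]
```

send_rows([
  [[0,0,0],[-1.0,7.6,0],0.57],
  [[0,0,0],[-3.0,14.9,0],0.57],
  [[0,0,0],[-6.1,21.9,0],0.57],
  [[0,0,0],[-10.1,28.4,0],0.57],
  [[0,0,0],[-14.9,34.3,0],0.57],
])

```text
time_s: 10.48
eef_pos: [0.5622, 0.0258, 0.169]
eef_rot: [0.004, 0.21, 0.978, -0.002]
wrist_force: [7.6, -11.2, -5.5]
opening: 0.218
grasp_force: 27.9
```

send_rows([
  [[0,0,0],[-5.6,5.2,0],0.57],
  [[0,0,0],[-11.9,9.5,0],0.57],
  [[0,0,0],[-18.8,12.9,0],0.57],
  [[0,0,0],[-26.0,15.3,0],0.57],
  [[0,0,0],[-26.0,15.3,0],0.57],
])

```text
time_s: 11.1
eef_pos: [0.5367, 0.0433, 0.1691]
eef_rot: [0.004, 0.21, 0.978, 0.0]
wrist_force: [8.7, -2.6, -7.2]
opening: 0.221
grasp_force: 27.9
```

send_rows([
  [[0,0,0],[-7.5,1.4,0],0.57],
  [[0,0,0],[-15.1,1.7,0],0.57],
  [[0,0,0],[-22.7,1.0,0],0.57],
  [[0,0,0],[-30.1,-0.8,0],0.57],
  [[0,0,0],[-37.2,-3.6,0],0.57],
  [[0,0,0],[-43.9,-7.3,0],0.57],
  [[0,0,0],[-49.9,-12.0,0],0.57],
  [[0,0,0],[-55.3,-17.4,0],0.57],
  [[0,0,0],[-59.8,-23.6,0],0.57],
  [[0,0,0],[-59.8,-23.6,0],0.57],
])

```text
time_s: 12.35
eef_pos: [0.4747, 0.0227, 0.1687]
eef_rot: [0.001, 0.21, 0.978, 0.002]
wrist_force: [1.9, 10.0, -0.7]
opening: 0.22
grasp_force: 28.7
```

```bash
python3 - <<'E'
from h import *
from bench import camera,telemetry
p=camera("wrist"); im=p["pixels"][:,:,::-1].copy()
cv2.imwrite("pics/w2.png",im)
E
```

```text
(no output)
```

View pics/w2.png

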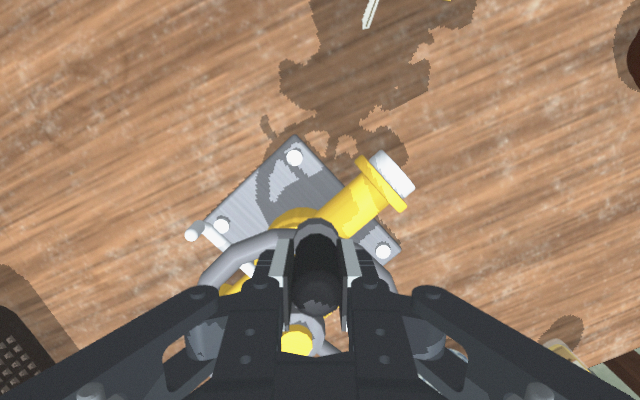

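The wrist picture shows the handle still squarely between the pads near (318,270), with the hub at (296,343). I carry on.

send_rows([
  [[0,0,0],[-3.6,-6.7,0],0.57],
  [[0,0,0],[-6.3,-13.9,0],0.57],
  [[0,0,0],[-8.0,-21.3,0],0.57],
  [[0,0,0],[-8.6,-28.9,0],0.57],
  [[0,0,0],[-8.1,-36.5,0],0.57],
  [[0,0,0],[-6.6,-44.0,0],0.57],
  [[0,0,0],[-4.0,-51.2,0],0.57],
  [[0,0,0],[-0.5,-58.0,0],0.57],
  [[0,0,0],[3.9,-64.2,0],0.57],
  [[0,0,0],[3.9,-64.2,0],0.57],
])

```text
time_s: 13.65
eef_pos: [0.4762, -0.0426, 0.1681]
eef_rot: [-0.002, 0.21, 0.978, 0.001]
wrist_force: [-8.4, 3.8, 5.9]
opening: 0.227
grasp_force: 29.3
```

send_rows([
  [[0,0,0],[5.3,-5.5,0],0.57],
  [[0,0,0],[11.2,-10.3,0],0.57],
  [[0,0,0],[17.8,-14.2,0],0.57],
  [[0,0,0],[24.9,-17.1,0],0.57],
  [[0,0,0],[32.2,-19.0,0],0.57],
  [[0,0,0],[39.8,-19.9,0],0.57],
  [[0,0,0],[47.5,-19.7,0],0.57],
  [[0,0,0],[55.0,-18.4,0],0.57],
  [[0,0,0],[62.3,-16.1,0],0.57],
  [[0,0,0],[62.3,-16.1,0],0.57],
])

```text
time_s: 14.9
eef_pos: [0.5387, -0.0605, 0.168]
eef_rot: [-0.002, 0.21, 0.978, -0.001]
wrist_force: [-9.1, -3.0, 4.1]
opening: 0.221
grasp_force: 29.1
```

send_rows([
  [[0,0,0],[6.9,3.3,0],0.57],
  [[0,0,0],[13.3,7.5,0],0.57],
  [[0,0,0],[19.0,12.6,0],0.57],
  [[0,0,0],[23.9,18.4,0],0.57],
  [[0,0,0],[28.0,24.8,0],0.57],
  [[0,0,0],[28.9,26.5,0],0.57],
  [[0,0,0],[28.9,26.5,0],0.57],
])

```text
time_s: 15.78
eef_pos: [0.5679, -0.0354, 0.1681]
eef_rot: [-0.001, 0.21, 0.978, -0.002]
wrist_force: [-7.4, -7.7, 2.0]
opening: 0.219
grasp_force: 29.1
```

```bash
python3 - <<'E'
from h import *
from bench import camera,spotter
for c in ("top","wrist","scene"):
    p=camera(c); print(c,[(np.round(d["xyz"],4).tolist(),round(d["conf"],2)) for d in spotter.landmark_of("handle",c)])
for a in (693.5,621.5): print(a,[r[1][:2] for r in rows(a,range(-8,-80,-8),r=54.7)])
E
```

```text
top []
wrist [([0.5677, -0.0371, 0.178], 0.98)]
scene [([0.5653, -0.0381, 0.1839], 0.62)]
693.5 [[-3.9, -6.6], [-8.6, -12.5], [-14.2, -17.8], [-20.4, -22.2], [-27.1, -25.8], [-34.3, -28.3], [-41.8, -29.8], [-49.4, -30.3], [-57.0, -29.7]]
621.5 [[-7.5, 1.7], [-14.6, 4.3], [-21.3, 8.0], [-27.4, 12.5], [-32.9, 17.9], [-37.5, 23.9], [-41.3, 30.6], [-44.1, 37.7], [-45.9, 45.1]]
```

The handle is at 692° and the stem is one turn open. I wind back clockwise through the free play, about 134°.

send_rows([
  [[0,0,0],[-3.9,-6.6,0],0.57],
  [[0,0,0],[-8.6,-12.5,0],0.57],
  [[0,0,0],[-14.2,-17.8,0],0.57],
  [[0,0,0],[-20.4,-22.2,0],0.57],
  [[0,0,0],[-27.1,-25.8,0],0.57],
  [[0,0,0],[-34.3,-28.3,0],0.57],
  [[0,0,0],[-41.8,-29.8,0],0.57],
  [[0,0,0],[-49.4,-30.3,0],0.57],
  [[0,0,0],[-57.0,-29.7,0],0.57],
  [[0,0,0],[-57.0,-29.7,0],0.57],
])

```text
time_s: 17.32
eef_pos: [0.511, -0.0631, 0.1684]
eef_rot: [-0.0, 0.21, 0.978, -0.0]
wrist_force: [-1.4, 0.8, 0.5]
opening: 0.222
grasp_force: 28.8
```

send_rows([
  [[0,0,0],[-7.5,1.7,0],0.57],
  [[0,0,0],[-14.6,4.3,0],0.57],
  [[0,0,0],[-21.3,8.0,0],0.57],
  [[0,0,0],[-27.4,12.5,0],0.57],
  [[0,0,0],[-32.9,17.9,0],0.57],
  [[0,0,0],[-37.5,23.9,0],0.57],
  [[0,0,0],[-40.7,29.2,0],0.57],
  [[0,0,0],[-40.7,29.2,0],0.57],
])

```text
time_s: 18.32
eef_pos: [0.4703, -0.0331, 0.1682]
eef_rot: [-0.001, 0.209, 0.978, 0.0]
wrist_force: [-4.5, -1.7, 4.0]
opening: 0.22
grasp_force: 29.2
```

```bash
python3 - <<'E'
from h import *
from bench import camera,spotter,telemetry
for c in ("top","wrist","scene","wrist"):
    p=camera(c)
    for t in ("handle","pointer"): print(c,t,[(np.round(d["xyz"],4).tolist(),round(d["conf"],2)) for d in spotter.landmark_of(t,c)])
print(telemetry.get_obs()["eef_pos"])
E
```

```text
top handle []
top pointer [([0.4473, -0.0332, 0.155], 0.64)]
wrist handle [([0.4671, -0.0373, 0.1791], 0.97)]
wrist pointer [([0.4431, -0.035, 0.1507], 0.79)]
scene handle [([0.4687, -0.0338, 0.1781], 0.62)]
scene pointer []
wrist handle [([0.4695, -0.0341, 0.181], 0.65)]
wrist pointer [([0.4487, -0.0342, 0.1485], 0.96)]
[ 0.47056525 -0.03363469  0.16819331]
```

I stopped about 7° short at 206°. I finish that, let go and lift.

send_rows([
  [[0,0,0],[-1.7,3.1,0],0.57],
  [[0,0,0],[-3.2,6.2,0],0.57],
  [[0,0,0],[-3.2,6.2,0],0.57],
  [[0,0,0],[-3.2,6.2,0],0.5],
  [[0,0,0],[-3.2,6.2,0],0.3],
  [[0,0,0],[-3.2,6.2,0],0.0],
  [[0,0,0],[-3.2,6.2,0],0.0],
  [[0,0,0],[-3.2,6.2,20],0.0],
  [[0,0,0],[-3.2,6.2,60],0.0],
  [[0,0,0],[-3.2,6.2,112],-0.5],
])

```text
time_s: 20.18
eef_pos: [0.467, -0.0274, 0.2804]
eef_rot: [-0.001, 0.21, 0.978, 0.0]
wrist_force: [0.7, 1.0, -0.8]
opening: 0.694
grasp_force: 0.0
```

send_rows([
  [[0,0,0],[0,0,0],-1],
  [[0,0,0],[0,0,0],-1],
  [[0,0,0],[0,0,0],-1],
])

```text
time_s: 20.55
eef_pos: [0.467, -0.0274, 0.2787]
eef_rot: [-0.001, 0.21, 0.978, 0.0]
wrist_force: [0.0, -0.6, 0.2]
opening: 1.0
grasp_force: 0.0
```

```bash
python3 - <<'E'
from h import *
from bench import camera,spotter,telemetry
for c in ("top","wrist","scene","wrist"):
    p=camera(c)
    for t in ("handle","pointer"): print(c,t,[(np.round(d["xyz"],4).tolist(),round(d["conf"],2)) for d in spotter.landmark_of(t,c)])
    if c=="wrist": cv2.imwrite("pics/w3.png",cv2.resize(p["pixels"][130:300,240:450,::-1],None,fx=3.5,fy=3.5))
E
```

```text
top handle []
top pointer [([0.4462, -0.0367, 0.1536], 0.91)]
wrist handle [([0.4674, -0.0315, 0.1839], 0.67)]
wrist pointer [([0.4441, -0.0368, 0.15], 0.66), ([0.5189, -0.0106, 0.0008], 0.49)]
scene handle [([0.4671, -0.0242, 0.1797], 0.58)]
scene pointer [([0.4492, -0.0412, 0.1513], 0.88)]
wrist handle [([0.468, -0.0268, 0.1796], 0.88), ([0.5207, -0.0101, -0.0005], 0.73)]
wrist pointer [([0.4447, -0.0332, 0.1513], 0.7)]
```

View pics/w3.png

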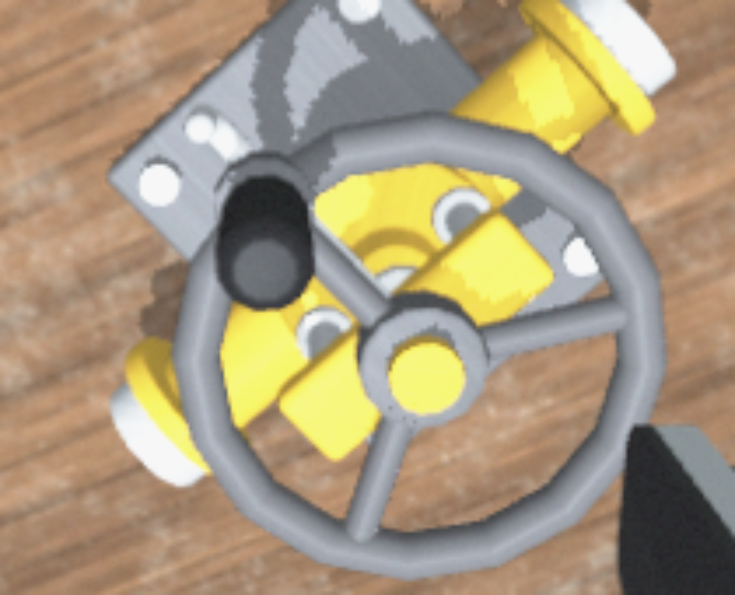

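The crop shows the handle at about (265,230), beside the pointer tip at (203,128). They are about 23 mm apart seen from above, and the gripper is clear. I'm handing in.

```bash
python3 -c "
from bench import ctrl
print(ctrl.hand_in())"
```

```text
the job is handed in; nothing more can be done
None
```

I opened the stem one full turn, counted from where the wheel took hold (known to within about 9°), brought the handle back beside the pointer (about 23 mm apart), let go without touching anything else, and handed the job in; no verdict was returned.

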